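# Tuck copper flashing under the lapped board of a wagon roof section

### The arm

A 6-joint arm with a two-finger parallel gripper is mounted at the origin on the work surface. World frame = base frame: x ahead of the robot, y to its left, z up, the work surface at z = 0. Lengths are in m, angles in degrees, forces in N, time in s.
With the tool pointing down it reaches from about 0.375 to 0.9 m from the base axis. Payload 3.1 kg.
Tool frame: the origin (TCP) lies on the centre line of the jaws, within the pads' length; the fingertips stand 25 mm ahead of it and the grasp point (between the pads) lies 6 mm ahead of it; z points along the fingers, y is the line along which they close (so a half turn about z gives the same grasp; the last joint's range is limited). The gripper opens to 87 mm and grips with 3 to 60 N. Pads are 19 mm wide; open, the fingers measure 117 mm over their backs; the gripper's body (75 mm by 190 mm) begins 51 mm behind the grasp point.
Start: joints at [-85.571, 30.224, 82.088, -0, 67.689, -10.227], TCP at [0.158, -0.605, 0.248] pointing down, gripper open.
Joint ranges: [-176.69, 176.69], [-43.24, 126.21], [12.49, 139.97], [-82, 262], [0, 151.66], [-163.58, 163.58]. Speed limits (degrees/s): [159.86, 159.86, 180, 180, 180, 180].

### API

Orientations are given as a 3x3 rotation matrix whose columns are the frame's x, y, z axes.
In Python, from rig import * gives the robot as it stands.
- The arm moves only by the tool step_arm, never from a script. Its argument "steps" is a list of rows, each a list of 7 numbers: the shift along the tool's x, y, z normalised to -1 to 1, where 1 is 0.3 m, then the turn, a rotation vector about the tool's x, y, z normalised to -1 to 1, where 1 is 45 degrees, then the gripper's target within -1 to 1 (shut at 1, half-way at 0, fully open at -1). A call has 1 to 8 rows; each row is the pose to reach, as a shift and turn from the pose commanded when the call began, along the tool's axes at that moment; what a row does not reach only later rows make up. A row lasts 1/12 s, in which the tool goes at most 41.7 mm and 7.16 degrees, less where a joint would pass 70% of its speed; a pose out of reach is approached as far as the arm can. A call with a number of a shift or a turn outside -1 to 1 is refused whole. A call with a gripper value outside its range is refused whole. The fingers move at their own pace and stop on an object; the grip force is fixed at half the most. Time passes only in rows, so rows that repeat a pose let the fingers close. It gives the time, the measured TCP pose, the force, the opening and the grip force at its end, in the units of the state.
- read_state(): the state, without advancing time (a new reading comes with each control period).
- capture(name): name is "scene" or "top" or "wrist"; returns a dict with "image" (400x640x3 uint8, red, green, blue), "vertical_fov" (degrees; the focal length in pixels is half the picture's height over the tangent of half this angle, whatever the lens; pixels are square), "cx", "cy" (the principal point, pixels), "world_from_camera" (4x4, takes a point from camera to world coordinates); the wrist camera has in their place "T_tool_cam" (4x4, takes a point from camera to tool coordinates, whose origin is the TCP and whose axes are the flange's). Camera axes: x right, y down, z forward; pixel columns grow to the right and rows downward; lengths in m; the calibration is good to about 2 mm. A picture is of the moment at which its call begins: read the wrist's pose just before it. There is no depth.
- hand_in(): hands the job in; it is judged then, once.
The state is a dict: "time_s": time; "joint_positions": joint angles; "qvel": joint speeds; "tau": joint torques, N m; "position": TCP position; "tcp_rot": TCP orientation; "force": force on the tool from outside, world axes, zero at the start; "moment": the same for the moment, N m; "opening": opening from 0.0 (shut) to 1.0 (fully open); "grasp_force": force on a finger pad.
Only numpy, scipy, OpenCV 4.12 (cv2) and the standard library are available. Lean on these libraries where they do the work, as an engineer would, in place of code of your own. Each camera call takes 0.05 s, during which the arm holds its last target. There are 200 camera calls.

### The job

Weigh down the green lapped board of the roof section: lay the steel bar gently into its two V-blocks, level and centred between them, and let go. Then slide the thin edge of the copper flashing squarely under the lapped board without lifting it, so that the whole edge is at least 20 mm under, and finish while still holding the flashing pressed flat on the roof board with a firm push of about 10 N: do not let go at the end. Leave everything else on the bench alone.

Things in the scene. Friction and masses are not known exactly. Their poses are not given: they have to be found in the camera images.
- roof: roof section, fixed to the bench, place and yaw vary: a bare white-painted board x -160 to +140 mm, 250 wide (y), 18 thick. Origin at bench level, z up, +x from its open front away from the robot to the lapped board: a green board 220 wide, 10 thick, over x -20 (free front edge) to +110 (hinge), with two wooden V-blocks on top at x +50, y -70 and +70, clear between them.
- lap (a joint): hinge of the lapped board, rad: 0 = lying down where it belongs (gravity only keeps it there, no spring), positive = front edge lifted, about 1.3 mm per 0.01 rad.
- lap_edge (a point): middle of the lapped board's free front edge, on its underside, 26 mm above the bench; axes as the roof section's. Under it an 8 mm high slot over the bare board is open at the front and 85 mm deep (a dark packing strip closes it).
- cradle (a point): where the bar's centre lies when seated in both V-blocks: midway between them, 25.6 mm above the lapped board's top, 61.6 mm above the bench; axes as the roof section's. The V-blocks are 50 deep (x), 24 wide (y), 30 high; the notches run along y, sides at 45 degrees, mouths 40 mm wide.
- rest: grey storage rest, fixed to the bench, left or right of the roof section: a 60 x 180 x 4 mm plate with two V-blocks like the others at y = -70 and +70 (30 mm high above the plate); the bar starts lying in them.
- bar: steel ballast bar with yellow ends, 22 mm in diameter, 200 long, about 0.6 kg. Origin at its middle, on its axis; y runs along the bar. It starts on the rest with its axis 29.6 mm above the bench.
- flashing: rigid copper flashing, about 0.25 kg, lying on the bench on the other side: a leaf 90 mm deep (x -45 to +45), 160 wide (y), 4 thick, with an upright flange along its near edge (x -45 to -35, 10 mm thick, whole width, top 46 mm above the underside) to grip it by. Origin at the centre of the leaf's underside, z up; +x points from the flange to the thin far edge, the one to tuck in.
- corner_l (a point): left end of the flashing's far edge, on its underside (x +45, y +80).
- corner_r (a point): right end of the flashing's far edge, on its underside (x +45, y -80).
- blue_tin: bystander, leave it alone: closed paint tin with a blue label, 100 mm across, 130 high.
- red_tin: bystander, leave it alone: closed paint tin with a red label, 76 mm across, 100 high.
- hammer: bystander, leave it alone: hammer lying on the left of the bench.
- brush: bystander, leave it alone: paint brush lying on the bench.
- sanding_block: bystander, leave it alone: cork sanding block 100 x 60 x 35 mm.
- mug: bystander, leave it alone: white mug, 80 mm across, 90 high.
- screw_tray: bystander, leave it alone: orange tray 130 x 190 x 40 mm.
Not all that is in view belongs to the job. Several things look just like the flashing: the one meant starts nearest to the robot's base.

How it is judged:
By the outcome, as a careful person would: the job done as asked, in the order asked, and still so for the second after the job is handed in, while the arm keeps its last pose, push and grip.
It also fails if it takes over 61 s, if anything falls off the work surface, if the arm or the gripper's body presses on something with over 40 N, if the wrist force passes 120 N, or if a joint passes its speed limit or range.

## Working session

There is one attempt and no reset: what is moved stays moved. The work goes in short steps, Python scripts to look and compute and a tool call to move; the robot and the scene stay as the last step left them, time stands still between calls to the robot, and variables do not carry over. Pictures are saved under pics/ and viewed, at most 12 in all, crops included, and the job is handed in when it is done.

Besides the shell and the picture viewer there is one more tool, called in YAML: its name, and indented under it one key for each argument. step_arm: Moves the arm, as the interface text tells. Scaled input: -1 to 1 covers 0.3 m each way for a shift and 45 degrees each way for a turn. Its arguments: {"type":"object","properties":{"steps":{"type":"array"}},"required":["steps"]}

```bash
ls; mkdir -p pics; python3 - <<'E'
from rig import *
import cv2,numpy as np,pickle
print(read_state())
for n in ["scene","top"]:
    c=capture(n); cv2.imwrite(f"pics/{n}0.png",c["image"][:,:,::-1]); pickle.dump(c,open(f"pics/{n}0.pkl","wb"))
    print(n,c["vertical_fov"],c["cx"],c["cy"],np.round(c["world_from_camera"],4).tolist())
E
```

```text
pics
{'time_s': 0.0, 'joint_positions': array([-8.55703634e+01,  3.02787774e+01,  8.21546765e+01, -1.08498743e-03,
        6.76886626e+01, -1.02265301e+01]), 'qvel': array([-0.02036766,  0.05940085, -0.09191922, -0.04749669, -0.08328958,
       -0.03156398]), 'tau': array([ 8.84348683e-04, -4.40039313e+01, -1.76589757e+01,  6.33105473e-02,
        5.79586742e-02, -1.57627924e-04]), 'position': array([ 0.15811596, -0.60398426,  0.24658308]), 'tcp_rot': array([[ 9.67459813e-01,  2.53024657e-01, -1.82079661e-04],
       [ 2.53024465e-01, -9.67457550e-01,  2.12361498e-03],
       [ 3.61172610e-04, -2.10058276e-03, -9.99997729e-01]]), 'force': array([-0.34584697,  0.09006995,  0.9161326 ]), 'moment': array([ 0.04427125,  0.00276467, -0.02343945]), 'grasp_force': 0.0, 'opening': 1.0008998490879732}
scene 50.654578282883335 314.87972611284613 200.63890274231295 [[-0.8145, 0.3642, -0.4517, 1.2774], [0.5802, 0.5196, -0.6272, 1.0495], [0.0062, -0.7729, -0.6345, 1.0349], [0.0, 0.0, 0.0, 1.0]]
top 53.82162890000748 320.2493159828714 196.015131736511 [[-0.0017, -0.9848, 0.1736, 0.2839], [-1.0, 0.0002, -0.0085, 0.0661], [0.0083, -0.1736, -0.9848, 1.5811], [0.0, 0.0, 0.0, 1.0]]
```

View pics/top0.png

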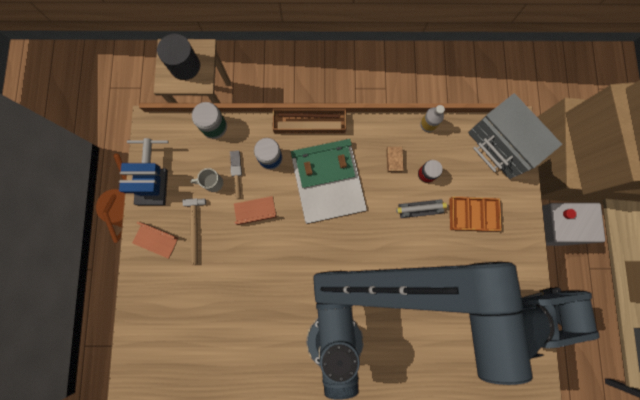

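View pics/scene0.png

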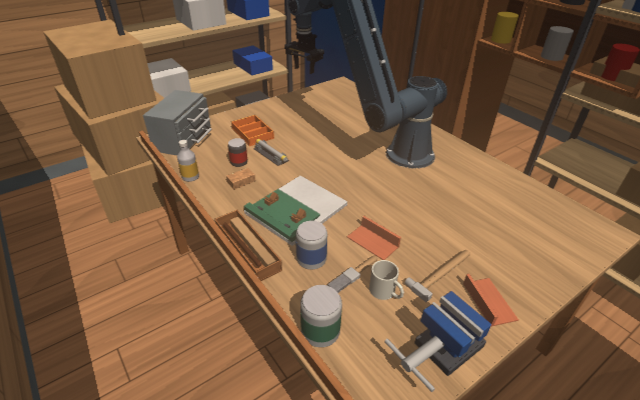

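The top view shows flashing look-alikes at (255,210) and (155,240). The one at (255,210) is nearer the base (~(335,345)). The bar on its rest is at (422,208), and the roof is at (330,180), with the bare board toward the robot. The scene view agrees: the flashing is at (375,238), the look-alike is at (490,300), and the bar is at (270,152). I'll check this in a crop and get coarse positions.

```bash
cat > h.py <<'E'
from rig import *
import cv2,numpy as np,pickle
def K(c): 
    f=200/np.tan(np.radians(c["vertical_fov"]/2)); return f
def ray(c,uv,T=None):
    T=c["world_from_camera"] if T is None else T
    uv=np.atleast_2d(uv).astype(float)
    d=np.c_[(uv[:,0]-c["cx"])/K(c),(uv[:,1]-c["cy"])/K(c),np.ones(len(uv))]
    return T[:3,3],d@T[:3,:3].T
def plane(c,uv,z,T=None):
    o,d=ray(c,uv,T); return o+d*((z-o[2])/d[:,2])[:,None]
def proj(c,p,T):
    q=(np.atleast_2d(p)-T[:3,3])@T[:3,:3]
    return np.c_[c["cx"]+K(c)*q[:,0]/q[:,2],c["cy"]+K(c)*q[:,1]/q[:,2]]
def wrist():
    s=read_state(); c=capture("wrist")
    T=np.eye(4);T[:3,:3]=s["tcp_rot"];T[:3,3]=s["position"]
    return s,c,T@c["T_tool_cam"]
E
python3 - <<'E'
from h import *
c=pickle.load(open("pics/top0.pkl","rb"));im=c["image"]
hsv=cv2.cvtColor(im,cv2.COLOR_RGB2HSV)
def blobs(m,mn=60):
    n,l,st,ce=cv2.connectedComponentsWithStats(m.astype(np.uint8))
    return [(l==i) for i in range(1,n) if st[i,4]>mn]
def rep(nm,m,z):
    for b in blobs(m):
        pts=np.argwhere(b)[:,::-1]
        P=plane(c,pts,z)[:,:2].astype(np.float32)
        print(nm,pts.mean(0).round(),np.round(cv2.minAreaRect(P)[0],3),np.round(cv2.minAreaRect(P)[1],3),round(cv2.minAreaRect(P)[2],1))
H,S,V=[hsv[...,i].astype(int) for i in range(3)]
for p in [(255,215),(160,245),(320,170),(330,200),(422,208),(401,210),(443,207),(300,250)]: print(p,hsv[p[1],p[0]])
box=np.zeros(H.shape,bool); box[130:240,225:460]=1
rep("fl",(H<10)&(S>120)&(V>130),0.004)
rep("gr",(H>55)&(H<90)&(S>80)&box,0.036)
rep("wh",(S<50)&(V>150)&box,0.018)
rep("ye",(H>20)&(H<32)&(S>150)&box,0.03)
cr=cv2.resize(im[125:245,230:460],None,fx=3.4,fy=3.4,interpolation=cv2.INTER_CUBIC)
cv2.imwrite("pics/crop0.png",cr[:,:,::-1])
w=capture("wrist");print(w["vertical_fov"],w["cx"],w["cy"],np.round(w["T_tool_cam"],4).tolist())
E
```

```text
(255, 215) [  9 140 164]
(160, 245) [  9 142 165]
(320, 170) [ 71  93 102]
(330, 200) [ 17  23 175]
(422, 208) [ 17  25 144]
(401, 210) [ 24  99 168]
(443, 207) [ 23 135 144]
(300, 250) [ 15 106 154]
fl [255. 209.] [0.505 0.317] [0.079 0.155] 11.5
fl [571. 213.] [ 0.492 -0.964] [0.032 0.034] 83.7
fl [155. 240.] [0.386 0.711] [0.159 0.083] 67.8
gr [324. 163.] [0.691 0.037] [0.153 0.239] 12.5
wh [265. 149.] [0.758 0.277] [0.09  0.086] 1.0
wh [433. 168.] [ 0.677 -0.409] [0.061 0.067] 61.9
wh [234. 170.] [0.665 0.401] [0.03  0.028] 2.0
wh [331. 199.] [0.588 0.014] [0.222 0.248] 12.3
70.44591243574284 320.61801633438347 197.48270218187324 [[0.0012, -0.9595, -0.2816, 0.0777], [1.0, 0.0014, -0.0003, -0.0013], [0.0007, -0.2816, 0.9595, -0.1382], [0.0, 0.0, 0.0, 1.0]]
```

View pics/crop0.png

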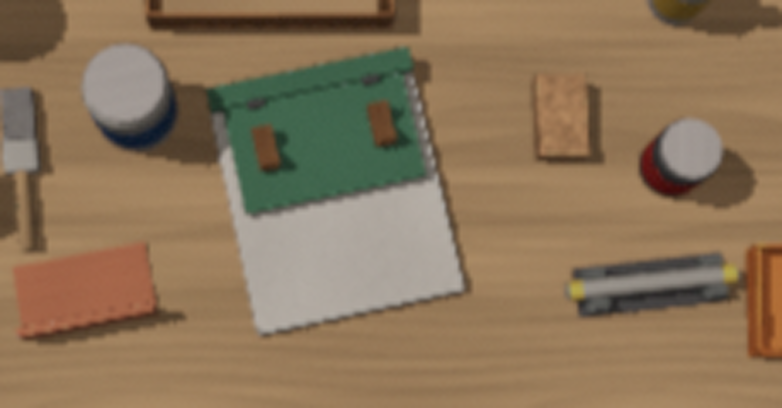

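The crop confirms it. The flashing is at crop (85,290), with its flange on the near side. The bar lies on its grey rest with its yellow ends at crop (575,288) and (732,272). Next I'll work out the move to a viewing pose above the bar.

```bash
cat >> h.py <<'E'
from scipy.spatial.transform import Rotation as Rn
def down(yaw):
    a=np.radians(yaw); x=np.array([np.cos(a),np.sin(a),0]); z=np.array([0,0,-1.]); return np.c_[x,np.cross(z,x),z]
def go(pos,yaw,R0=None,p0=None):
    s=read_state(); R=s["tcp_rot"] if R0 is None else R0; p=s["position"] if p0 is None else np.array(p0)
    Rt=down(yaw) if np.isscalar(yaw) else yaw
    print("shift",np.round(R.T@(np.array(pos)-p)/0.3,4),"turn",np.round(Rn.from_matrix(R.T@Rt).as_rotvec(degrees=True)/45,4))
E
python3 - <<'E'
from h import *
c=pickle.load(open("pics/top0.pkl","rb"))
P=plane(c,np.array([[575,288],[732,272]])/3.4+[230,125]-.35,0.0296); print(P, P.mean(0)); d=P[0]-P[1]; a=np.degrees(np.arctan2(d[1],d[0]));print(a)
m=P.mean(0); go([m[0],m[1],0.22],a)
E
```

```text
[[ 0.50342473 -0.25979887  0.0296    ]
 [ 0.52230188 -0.44520726  0.0296    ]] [ 0.5128633  -0.35250306  0.0296    ]
95.81347289607875
shift [ 1.3562 -0.5122  0.0905] turn [-1.5000e-03 -1.8000e-03 -1.8036e+00]
```

step_arm:
  steps:
    - [0.9,-0.35,0.05,0,0,-1,-1]
    - [0.9,-0.35,0.05,0,0,-1,-1]
    - [0.9,-0.35,0.05,0,0,-1,-1]
    - [0.9,-0.35,0.05,0,0,-1,-1]
    - [0.9,-0.35,0.05,0,0,-1,-1]
    - [0.9,-0.35,0.05,0,0,-1,-1]
    - [0.9,-0.35,0.05,0,0,-1,-1]
    - [0.9,-0.35,0.05,0,0,-1,-1]

```text
time_s: 0.82
position: [0.3976, -0.4291, 0.2319]
tcp_rot: [[0.499, 0.867, 0.002], [0.867, -0.499, 0.004], [0.004, -0.001, -1.0]]
force: [-0.3, 0.2, -0.0]
opening: 1.0
grasp_force: 0.0
```

```bash
python3 - <<'E'
from h import *
go([.513,-.3525,.23],95.8); print(read_state()["joint_positions"])
E
```

```text
shift [0.413  0.2061 0.0079] turn [ 0.0009 -0.0057 -0.7934]
[-58.2177308   28.23087975  88.85596234   0.22991691  63.0667789
 -28.41854534]
```

step_arm:
  steps:
    - [0.41,0.206,0.008,0,0,-0.79,-1]
    - [0.41,0.206,0.008,0,0,-0.79,-1]
    - [0.41,0.206,0.008,0,0,-0.79,-1]
    - [0.41,0.206,0.008,0,0,-0.79,-1]
    - [0.41,0.206,0.008,0,0,-0.79,-1]
    - [0.41,0.206,0.008,0,0,-0.79,-1]
    - [0.41,0.206,0.008,0,0,-0.79,-1]

```text
time_s: 1.4
position: [0.508, -0.3598, 0.2298]
tcp_rot: [[-0.088, 0.996, -0.001], [0.996, 0.088, 0.0], [0.0, -0.001, -1.0]]
force: [0.3, 0.9, 0.5]
opening: 1.008
grasp_force: 0.0
```

```bash
python3 - <<'E'
from h import *
s,c,T=wrist(); pickle.dump((s,c,T),open("pics/w1.pkl","wb")); cv2.imwrite("pics/w1.png",c["image"][:,:,::-1])
hsv=cv2.cvtColor(c["image"],cv2.COLOR_RGB2HSV);H,S,V=[hsv[...,i].astype(int) for i in range(3)]
m=(H>20)&(H<35)&(S>120)&(V>90)
n,l,st,ce=cv2.connectedComponentsWithStats(m.astype(np.uint8))
for i in range(1,n):
    if st[i,4]>80:
        pts=np.argwhere(l==i)[:,::-1]
        print(st[i],ce[i].round(1),plane(c,ce[i],.0296,T).round(4))
E
```

```text
[313  84  20  15 276] [322.8  90.6] [[ 0.5013 -0.2555  0.0296]]
[578 208  62  35 925] [610.6 219.9] [[ 0.8807 -0.3768  0.0296]]
[317 236  18  14 189] [325.9 242.9] [[ 0.5223 -0.4409  0.0296]]
```

View pics/w1.png

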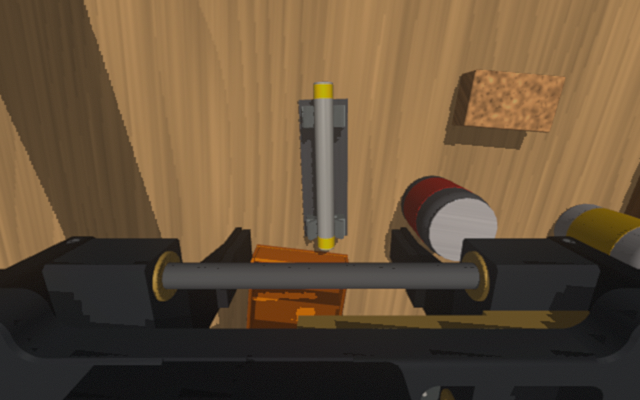

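The wrist view shows the bar's yellow caps at (323,91) and (326,243). The red tin is to the right, with its lid centre at about (460,228). I'll refine the bar's centre using the visible cap height, check the clearance to the tin, and grip 10 mm off centre on the side away from it.

```bash
python3 - <<'E'
from h import *
s,c,T=pickle.load(open("pics/w1.pkl","rb"))
P=plane(c,[[322.8,90.6],[325.9,242.9]],.037,T);E=plane(c,[[322,83.5],[326,250]],.036,T)
d=P[0]-P[1];a=np.degrees(np.arctan2(d[1],d[0]));m=P.mean(0)
print(P.round(4),m.round(4),E.mean(0).round(4),np.linalg.norm(E[0]-E[1]),a)
print("tin",plane(c,[[460,228],[425,228],[496,228]],.1,T).round(4))
u=d/np.linalg.norm(d); g=m+.010*u; g[2]=.0375; print(g)
go(g+[0,0,.06],a);go(g,a)
E
```

```text
[[ 0.5013 -0.256   0.037 ]
 [ 0.5219 -0.4375  0.037 ]] [ 0.5116 -0.3467  0.037 ] [ 0.5114 -0.3483  0.036 ] 0.20052041400993234 96.46749133172834
tin [[ 0.6523 -0.3791  0.1   ]
 [ 0.6168 -0.3823  0.1   ]
 [ 0.6888 -0.3758  0.1   ]]
[ 0.51044103 -0.33681335  0.0375    ]
shift [0.0766 0.016  0.4413] turn [-0.0007 -0.0004 -0.0327]
shift [0.0765 0.0161 0.6413] turn [-0.0007 -0.0004 -0.0327]
```

step_arm:
  steps:
    - [0.076,0.016,0.1,0,0,-0.033,-1]
    - [0.076,0.016,0.23,0,0,-0.033,-1]
    - [0.076,0.016,0.35,0,0,-0.033,-1]
    - [0.076,0.016,0.44,0,0,-0.033,-1]
    - [0.076,0.016,0.52,0,0,-0.033,-1]
    - [0.076,0.016,0.59,0,0,-0.033,-1]
    - [0.076,0.016,0.63,0,0,-0.033,-1]
    - [0.076,0.016,0.64,0,0,-0.033,-1]

```text
time_s: 2.12
position: [0.5092, -0.3365, 0.0359]
tcp_rot: [[-0.113, 0.994, -0.003], [0.994, 0.113, 0.003], [0.003, -0.003, -1.0]]
force: [-0.1, -0.1, -0.3]
opening: 0.997
grasp_force: 0.0
```

step_arm:
  steps:
    - [0,0,0,0,0,0,0.4]
    - [0,0,0,0,0,0,0.6]
    - [0,0,0,0,0,0,0.8]
    - [0,0,0,0,0,0,1]
    - [0,0,0,0,0,0,1]
    - [0,0,0,0,0,0,1]
    - [0,0,0,0,0,0,1]
    - [0,0,0,0,0,0,1]

```text
time_s: 2.78
position: [0.5111, -0.3367, 0.0384]
tcp_rot: [[-0.117, 0.993, 0.0], [0.993, 0.117, -0.0], [-0.0, 0.0, -1.0]]
force: [0.4, 0.6, -0.7]
opening: 0.478
grasp_force: 0.0
```

step_arm:
  steps:
    - [0,0,0,0,0,0,1]
    - [0,0,0,0,0,0,1]
    - [0,0,0,0,0,0,1]
    - [0,0,0,0,0,0,1]
    - [0,0,0,0,0,0,1]
    - [0,0,0,0,0,0,1]

```text
time_s: 3.28
position: [0.5102, -0.3366, 0.038]
tcp_rot: [[-0.117, 0.993, -0.002], [0.993, 0.117, 0.001], [0.001, -0.001, -1.0]]
force: [-4.0, -1.9, 1.3]
opening: 0.243
grasp_force: 30.0
```

step_arm:
  steps:
    - [0,0,-0.02,0,0,0,1]
    - [0,0,-0.08,0,0,0,1]
    - [0,0,-0.2,0,0,0,1]
    - [0,0,-0.32,0,0,0,1]
    - [0,0,-0.44,0,0,0,1]
    - [0,0,-0.5,0,0,0,1]
    - [0,0,-0.5,0,0,0,1]
    - [0,0,-0.5,0,0,0,1]

```text
time_s: 3.95
position: [0.5113, -0.3363, 0.1884]
tcp_rot: [[-0.117, 0.993, 0.001], [0.993, 0.117, -0.0], [-0.001, 0.001, -1.0]]
force: [0.5, 0.2, -5.4]
opening: 0.243
grasp_force: 30.0
```

```bash
python3 - <<'E'
from h import *
print(read_state()["joint_positions"])
c=pickle.load(open("pics/top0.pkl","rb"));im=c["image"]
hsv=cv2.cvtColor(im,cv2.COLOR_RGB2HSV);H,S,V=[hsv[...,i].astype(int) for i in range(3)]
# roof white board near corners and green free-edge from the crop pixels
px=np.array([[262,335],[466,292],[250,214],[430,178]])/3.4+[230,125]-.35
print(plane(c,px[:2],.018,).round(4), plane(c,px[2:],.036).round(4))
A=plane(c,px[:2],.018);B=plane(c,px[2:],.036)
for q in (A,B):
    d=q[0]-q[1]; d/=np.linalg.norm(d); x=np.array([d[1],-d[0],0]); print(np.degrees(np.arctan2(x[1],x[0])),x)
s,c,T=wrist()
hsv=cv2.cvtColor(c["image"],cv2.COLOR_RGB2HSV);H,S,V=[hsv[...,i].astype(int) for i in range(3)]
m=(H>20)&(H<35)&(S>120)&(V>90)
n,l,st,ce=cv2.connectedComponentsWithStats(m.astype(np.uint8))
for i in range(1,n):
    if st[i,4]>60: 
        z=s["position"][2]-.007;p=plane(c,ce[i],z,T); print(st[i],ce[i].round(1),p.round(4),((p-s["position"])@s["tcp_rot"]).round(4))
E
```

```text
[-4.38012786e+01  3.32046172e+01  8.73298212e+01  4.85404105e-02
  5.93901796e+01 -5.05180383e+01]
[[ 0.4497  0.1067  0.018 ]
 [ 0.5004 -0.1334  0.018 ]] [[ 0.5905  0.1209  0.036 ]
 [ 0.6339 -0.0915  0.036 ]]
11.910133253967153 [0.9784725  0.20637724 0.        ]
11.537788776505385 [0.979793   0.20001419 0.        ]
[ 299   93   46   35 1532] [321.9 110.4] [[ 0.5027 -0.256   0.1814]] [[0.0807 0.0008 0.007 ]]
[602 246  38  22 452] [624.6 254.6] [[ 0.6831 -0.3136  0.1814]] [[0.0025 0.1732 0.0072]]
```

```bash
python3 - <<'E'
from h import *
go([.5635,.0046,.24],101.7)
E
```

```text
shift [ 1.1055  0.3081 -0.1751] turn [-0.0017 -0.0034 -0.1113]
```

step_arm:
  steps:
    - [0.05,0.01,-0.17,0,0,-0.11,1]
    - [0.15,0.1,-0.17,0,0,-0.11,1]
    - [0.28,0.2,-0.17,0,0,-0.11,1]
    - [0.41,0.3,-0.17,0,0,-0.11,1]
    - [0.54,0.3,-0.17,0,0,-0.11,1]
    - [0.67,0.3,-0.17,0,0,-0.11,1]
    - [0.8,0.3,-0.17,0,0,-0.11,1]
    - [0.93,0.3,-0.17,0,0,-0.11,1]

```text
time_s: 4.67
position: [0.5664, -0.0509, 0.2356]
tcp_rot: [[-0.201, 0.979, -0.006], [0.979, 0.201, 0.003], [0.004, -0.006, -1.0]]
force: [0.7, 0.5, -5.5]
opening: 0.241
grasp_force: 30.0
```

step_arm:
  steps:
    - [0.1,0,0,0,0,0,1]
    - [0.15,0,0,0,0,0,1]
    - [0.17,0,0,0,0,0,1]
    - [0.17,0,0,0,0,0,1]
    - [0.17,0,0,0,0,0,1]

```text
time_s: 5.08
position: [0.5583, -0.0046, 0.2381]
tcp_rot: [[-0.202, 0.979, -0.001], [0.979, 0.202, -0.001], [-0.001, -0.001, -1.0]]
force: [0.8, -0.2, -5.7]
opening: 0.246
grasp_force: 30.0
```

```bash
python3 - <<'E'
from h import *
s,c,T=wrist(); print(s["position"]); pickle.dump((s,c,T),open("pics/w2.pkl","wb")); cv2.imwrite("pics/w2.png",c["image"][:,:,::-1])
E
```

```text
[ 0.55831106 -0.00459517  0.23813622]
```

View pics/w2.png

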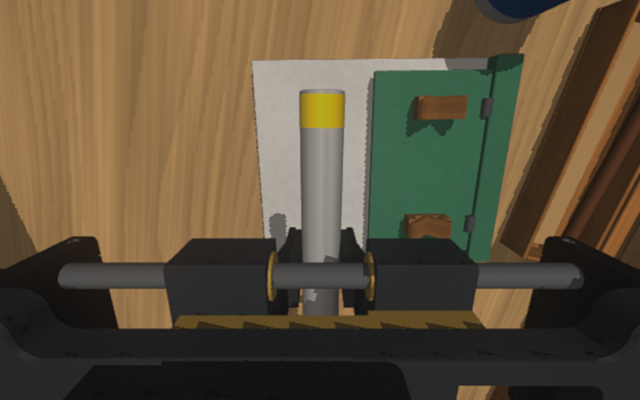

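The wrist view shows the white board's corner at (253,62), the green board's free edge running from (375,72) to (370,240), and the V-blocks at (440,107) and (428,228). The bar is held in the jaws with its cap at (322,110). I'll fit lines to the board edges.

```bash
python3 - <<'E'
from h import *
s,c,T=pickle.load(open("pics/w2.pkl","rb"))
hsv=cv2.cvtColor(c["image"],cv2.COLOR_RGB2HSV);H,S,V=[hsv[...,i].astype(int) for i in range(3)]
W=(S<45)&(V>110); G=(H>55)&(H<90)&(S>80)
def left(m,rows,a,b): return np.array([[a+np.argmax(m[r,a:b])-.5,r] for r in rows if m[r,a:b].any()])
def top(m,cols,a,b): return np.array([[x,a+np.argmax(m[a:b,x])-.5] for x in cols if m[a:b,x].any()])
def fit(pts,z):
    P=plane(c,pts,z,T)[:,:2]; 
    vx,vy,x0,y0=cv2.fitLine(P.astype(np.float32),cv2.DIST_HUBER,0,.001,.001).ravel(); return np.array([x0,y0]),np.array([vx,vy])
res={}
for nm,p,z in [("Wfront",left(W,range(75,200),235,300),.018),("Gfront",left(G,range(80,220),355,400),.036),("Wleft",top(W,range(262,295),45,80),.018),("Gleft",top(G,range(385,470),55,90),.036)]:
    q,d=fit(p,z); res[nm]=(q,d); print(nm,q,np.degrees(np.arctan2(d[1],d[0]))%180)
for yaw in [11.4,11.7,12.0]:
    a=np.radians(yaw);x=np.array([np.cos(a),np.sin(a)]);y=np.array([-x[1],x[0]])
    ox=[res["Wfront"][0]@x+.16,res["Gfront"][0]@x+.02]; oy=[res["Wleft"][0]@y-.125,res["Gleft"][0]@y-.11]
    print(yaw,ox,oy,(np.mean(ox)*x+np.mean(oy)*y).round(4))
# bar in hand
m=(H>20)&(H<35)&(S>120)&(V>90);m[:,400:]=0
zz=s["position"][2]-.0084
e=left(m,range(98,125),280,360);r=np.array([[280+79-np.argmax(m[k,280:360][::-1])+.5,k] for k in range(98,125)])
mid=(e+r)/2; print("bar cap mid tool", ((plane(c,mid[[0,-1]],zz+.005,T)-s["position"])@s["tcp_rot"]).round(4))
tp=top(m,range(312,332),80,130);print("bar end", ((plane(c,tp.mean(0),zz+.003,T)-s["position"])@s["tcp_rot"]).round(4))
E
```

```text
Wfront [0.470864   0.02856353] 102.339745
Gfront [0.610684  0.0436299] 102.26459
Wleft [0.4814335  0.12111339] 13.7702675
Gleft [0.6477882  0.14188966] 13.114365
11.4 [np.float64(0.6272201963043681), np.float64(0.6272596707048805)] [np.float64(-0.10143490249673624), np.float64(-0.09894975280473998)] [0.6347 0.0258]
11.7 [np.float64(0.62687308907823), np.float64(0.6268432710472448)] [np.float64(-0.10403160564935045), np.float64(-0.1024216292552373)] [0.6348 0.026 ]
12.0 [np.float64(0.6265131822905158), np.float64(0.6264102344747887)] [np.float64(-0.10662888366108789), np.float64(-0.10589371347059678)] [0.6349 0.0263]
bar cap mid tool [[0.0862 0.0009 0.0033]
 [0.0744 0.0007 0.0034]]
bar end [[0.0884 0.0007 0.0053]]
```

```bash
python3 - <<'E'
from h import *
s,cw,T=pickle.load(open("pics/w2.pkl","rb"))
ct=pickle.load(open("pics/top0.pkl","rb"))
def blocks(c,box,T=None):
    hsv=cv2.cvtColor(c["image"],cv2.COLOR_RGB2HSV);H,S,V=[hsv[...,i].astype(int) for i in range(3)]
    G=((H>55)&(H<90)&(S>60)).astype(np.uint8)
    m=((H<18)&(S>100)); b=np.zeros_like(m); x0,y0,x1,y1=box; b[y0:y1,x0:x1]=1
    n,l,st,ce=cv2.connectedComponentsWithStats((m&b).astype(np.uint8))
    for i in range(1,n):
        if st[i,4]>15: print(st[i],ce[i].round(1),plane(c,ce[i],.056,T).round(4))
print("top");blocks(ct,(298,150,352,185))
print("wrist");blocks(cw,(390,85,480,245),T)
print("scene")
cs=pickle.load(open("pics/scene0.pkl","rb"));blocks(cs,(255,185,312,225))
# top-view roof side edges
hsv=cv2.cvtColor(ct["image"],cv2.COLOR_RGB2HSV);H,S,V=[hsv[...,i].astype(int) for i in range(3)]
W=(S<50)&(V>150);Lp=[];Rp=[]
for r in range(190,208):
    k=np.where(W[r,285:375])[0]+285; Lp.append([k[0]-.5,r]);Rp.append([k[-1]+.5,r])
for p in(Lp,Rp):
    P=plane(ct,np.array(p),.018)[:,:2]; q=np.polyfit(P[:,0],P[:,1],1); print("side y at x=.53",np.polyval(q,.53).round(4),np.degrees(np.arctan(q[0])).round(2))
E
```

```text
top
[338 155   8  13  70] [341.9 160.9] [[ 0.6954 -0.0337  0.056 ]]
[304 162   8  13  67] [307.8 168.1] [[0.6654 0.1022 0.056 ]]
wrist
[ 413   95   55   24 1187] [440.2 107. ] [[0.6671 0.1061 0.056 ]]
[ 405  214   47   25 1027] [427.6 225.6] [[ 0.696 -0.028  0.056]]
scene
[255 185  28  20 352] [266.2 192.6] [[ 0.702  -0.0608  0.056 ]]
[291 209  15  14 115] [298.3 215.4] [[0.6753 0.115  0.056 ]]
side y at x=.53 0.129 12.28
side y at x=.53 -0.1255 12.11
```

```bash
python3 - <<'E'
from h import *
go([.6797,.0457,.12],102.2)
E
```

```text
shift [0.0853 0.4295 0.3947] turn [-0.0005  0.001  -0.014 ]
```

step_arm:
  steps:
    - [0.02,0.1,0,0,0,-0.014,1]
    - [0.05,0.22,0.05,0,0,-0.014,1]
    - [0.085,0.33,0.15,0,0,-0.014,1]
    - [0.085,0.41,0.25,0,0,-0.014,1]
    - [0.085,0.43,0.33,0,0,-0.014,1]
    - [0.085,0.43,0.38,0,0,-0.014,1]
    - [0.085,0.43,0.395,0,0,-0.014,1]
    - [0.085,0.43,0.395,0,0,-0.014,1]

```text
time_s: 5.8
position: [0.6783, 0.0456, 0.118]
tcp_rot: [[-0.21, 0.978, -0.005], [0.978, 0.21, 0.0], [0.001, -0.005, -1.0]]
force: [0.1, 0.5, -5.4]
opening: 0.246
grasp_force: 30.0
```

```bash
python3 - <<'E'
from h import *
s,c,T=wrist(); print(s["position"],s["force"]); pickle.dump((s,c,T),open("pics/w3.pkl","wb")); cv2.imwrite("pics/w3.png",c["image"][:,:,::-1])
E
```

```text
[0.67832807 0.04563395 0.11804622] [ 0.05594114  0.48020637 -5.3571673 ]
```

View pics/w3.png

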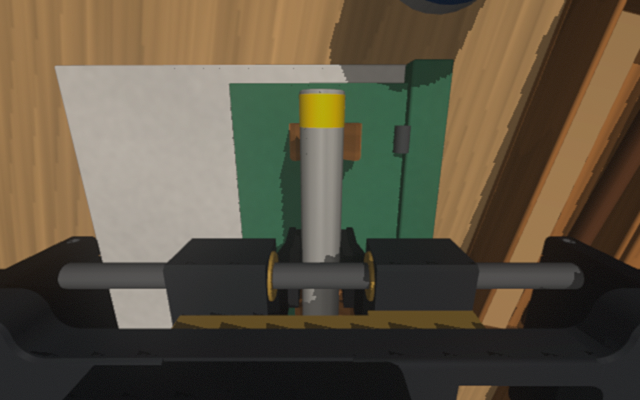

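The wrist view shows the far V-block on both sides of the bar, at columns 290–361 and rows 123–160. The bar's end is at row 90 and the green board's side edge at row 84. I'll compute the residual offsets.

```bash
python3 - <<'E'
from h import *
s,c,T=pickle.load(open("pics/w3.pkl","rb"))
hsv=cv2.cvtColor(c["image"],cv2.COLOR_RGB2HSV);H,S,V=[hsv[...,i].astype(int) for i in range(3)]
m=(H<15)&(S>90);m[:110]=0;m[175:]=0;m[:,:270]=0;m[:,385:]=0
k=np.argwhere(m); print(k.min(0),k.max(0))
tl=lambda p,z:((plane(c,p,z,T)-s["position"])@s["tcp_rot"]).round(4)
for r in range(122,163,4):
    q=np.where(m[r])[0]
    if len(q): print(r,q.min(),q.max(),tl([[q.min()-.5,r],[q.max()+.5,r]],.066)[:,:2].ravel())
G=(H>55)&(H<90)&(S>80);W=(S<45)&(V>110)
g=np.array([[x,70+np.argmax(G[70:110,x])-.5] for x in list(range(245,285))+list(range(365,395))]); print("G side toolx",np.polyfit(*tl(g,.036)[:,[1,0]].T,1).round(4))
g=np.array([[x,50+np.argmax(W[50:80,x])-.5] for x in range(80,300)]); print("W side",np.polyfit(*tl(g,.018)[:,[1,0]].T,1).round(4))
e=np.array([[200+np.argmax(G[r,200:300])-.5,r] for r in range(90,225)]);print("G front tool y vs x",np.polyfit(*tl(e,.036)[:,[0,1]].T,1).round(4))
Y=(H>20)&(H<35)&(S>120)&(V>90);g=np.array([[x,80+np.argmax(Y[80:130,x])-.5] for x in range(312,332)]);print("bar end",tl(g.mean(0),s["position"][2]-.0054))
E
```

```text
[123 290] [159 360]
126 290 360 [ 0.0715 -0.02    0.0716  0.0263]
130 290 360 [ 0.069  -0.0201  0.0691  0.0264]
134 290 360 [ 0.0664 -0.0202  0.0665  0.0265]
138 291 359 [ 0.0638 -0.0196  0.0639  0.0259]
142 292 359 [ 0.0612 -0.019   0.0613  0.026 ]
146 291 359 [ 0.0586 -0.0197  0.0587  0.0261]
150 292 358 [ 0.056  -0.0191  0.0561  0.0256]
154 291 359 [ 0.0533 -0.0199  0.0534  0.0264]
158 292 358 [ 0.0506 -0.0193  0.0507  0.0258]
G side toolx [0.0032 0.1004]
W side [0.0066 0.1161]
G front tool y vs x [-0.0039 -0.0655]
bar end [[0.0884 0.0007 0.0055]]
```

step_arm:
  steps:
    - [0.008,0.01,0.02,0,0,0,1]
    - [0.008,0.01,0.05,0,0,0,1]
    - [0.008,0.01,0.08,0,0,0,1]
    - [0.008,0.01,0.1,0,0,0,1]
    - [0.008,0.01,0.115,0,0,0,1]
    - [0.008,0.01,0.125,0,0,0,1]
    - [0.008,0.01,0.13,0,0,0,1]
    - [0.008,0.01,0.135,0,0,0,1]

```text
time_s: 6.52
position: [0.6818, 0.0504, 0.08]
tcp_rot: [[-0.213, 0.977, 0.0], [0.977, 0.213, -0.0], [-0.0, 0.0, -1.0]]
force: [-0.2, -0.3, -4.8]
opening: 0.243
grasp_force: 30.0
```

step_arm:
  steps:
    - [0,0,0.004,0,0,0,1]
    - [0,0,0.008,0,0,0,1]
    - [0,0,0.012,0,0,0,1]
    - [0,0,0.015,0,0,0,1]
    - [0,0,0.018,0,0,0,1]
    - [0,0,0.018,0,0,0,1]

```text
time_s: 7.02
position: [0.6816, 0.0504, 0.0746]
tcp_rot: [[-0.213, 0.977, -0.0], [0.977, 0.213, 0.0], [0.0, -0.0, -1.0]]
force: [-0.4, -0.2, -4.8]
opening: 0.246
grasp_force: 30.0
```

```bash
python3 - <<'E'
from h import *
s,c,T=wrist();print(s["position"])
hsv=cv2.cvtColor(c["image"],cv2.COLOR_RGB2HSV);H,S,V=[hsv[...,i].astype(int) for i in range(3)]
m=(H<15)&(S>90);m[:95]=0;m[190:]=0;m[:,:250]=0;m[:,400:]=0
k=np.argwhere(m); print(k.min(0),k.max(0))
tl=lambda p,z:((plane(c,p,z,T)-s["position"])@s["tcp_rot"]).round(4)
for r in range(k.min(0)[0]+2,k.max(0)[0],6):
    q=np.where(m[r])[0]
    if len(q): print(r,q.min(),q.max(),tl([[q.min()-.5,r],[q.max()+.5,r]],.066)[:,:2].ravel())
G=(H>55)&(H<90)&(S>80);W=(S<45)&(V>110)
g=np.array([[x,60+np.argmax(G[60:130,x])-.5] for x in list(range(245,285))+list(range(365,395))]); print("G side toolx",np.polyfit(*tl(g,.036)[:,[1,0]].T,1).round(4))
e=np.array([[150+np.argmax(G[r,150:300])-.5,r] for r in range(100,225)]);print("G front tool y vs x",np.polyfit(*tl(e,.036)[:,[0,1]].T,1).round(4))
E
```

```text
[0.68161309 0.05041912 0.07459694]
[132 274] [180 363]
134 274 363 [ 0.0693 -0.0236  0.0693  0.022 ]
140 274 362 [ 0.0663 -0.0237  0.0663  0.0216]
146 274 362 [ 0.0632 -0.0239  0.0633  0.0218]
152 274 362 [ 0.0602 -0.024   0.0602  0.0219]
158 275 361 [ 0.0571 -0.0236  0.0571  0.0215]
164 275 362 [ 0.0539 -0.0238  0.054   0.0222]
170 275 361 [ 0.0508 -0.0239  0.0508  0.0218]
176 275 360 [ 0.0476 -0.0241  0.0476  0.0214]
G side toolx [0.0039 0.0967]
G front tool y vs x [-0.0017 -0.0702]
```

step_arm:
  steps:
    - [-0.003,-0.003,0.003,0,0,0,1]
    - [-0.003,-0.003,0.006,0,0,0,1]
    - [-0.003,-0.003,0.009,0,0,0,1]
    - [-0.003,-0.003,0.012,0,0,0,1]
    - [-0.003,-0.003,0.012,0,0,0,1]

```text
time_s: 7.48
position: [0.681, 0.0493, 0.0709]
tcp_rot: [[-0.213, 0.977, -0.0], [0.977, 0.213, -0.0], [0.0, -0.0, -1.0]]
force: [-0.3, -0.2, -5.3]
opening: 0.244
grasp_force: 30.0
```

step_arm:
  steps:
    - [0,0,0.002,0,0,0,1]
    - [0,0,0.004,0,0,0,1]
    - [0,0,0.004,0,0,0,1]

```text
time_s: 7.73
position: [0.6811, 0.0493, 0.0706]
tcp_rot: [[-0.213, 0.977, 0.0], [0.977, 0.213, -0.0], [-0.0, 0.0, -1.0]]
force: [-1.1, 0.3, -0.2]
opening: 0.242
grasp_force: 30.0
```

step_arm:
  steps:
    - [0,0,0.002,0,0,0,1]
    - [0,0,0.004,0,0,0,1]
    - [0,0,0.004,0,0,0,1]

```text
time_s: 7.98
position: [0.6811, 0.0493, 0.0705]
tcp_rot: [[-0.213, 0.977, 0.0], [0.977, 0.213, -0.0], [-0.0, 0.0, -1.0]]
force: [-4.2, -0.1, 5.8]
opening: 0.242
grasp_force: 30.0
```

step_arm:
  steps:
    - [0,-0.002,-0.003,0,0,0,1]
    - [0,-0.002,-0.003,0,0,0,0.45]
    - [0,-0.002,-0.003,0,0,0,0.3]
    - [0,-0.002,-0.003,0,0,0,0.1]
    - [0,-0.002,-0.003,0,0,0,0]
    - [0,-0.002,-0.003,0,0,0,0]
    - [0,-0.002,-0.003,0,0,0,0]

```text
time_s: 8.57
position: [0.6807, 0.0492, 0.0696]
tcp_rot: [[-0.212, 0.977, 0.0], [0.977, 0.212, -0.0], [-0.0, 0.0, -1.0]]
force: [-0.3, -0.7, 0.2]
opening: 0.483
grasp_force: 0.0
```

step_arm:
  steps:
    - [0,0,-0.02,0,0,0,0]
    - [0,0,-0.06,0,0,0,0]
    - [0,0,-0.12,0,0,0,0]
    - [0,0,-0.24,0,0,0,-0.5]
    - [0,0,-0.36,0,0,0,-1]
    - [0,0,-0.45,0,0,0,-1]
    - [0,0,-0.45,0,0,0,-1]
    - [0,0,-0.45,0,0,0,-1]

```text
time_s: 9.23
position: [0.682, 0.0492, 0.2085]
tcp_rot: [[-0.213, 0.977, 0.007], [0.977, 0.213, -0.001], [-0.002, 0.006, -1.0]]
force: [-1.3, 0.2, -0.4]
opening: 0.797
grasp_force: 0.0
```

```bash
python3 - <<'E'
from h import *
c=pickle.load(open("pics/top0.pkl","rb"))
hsv=cv2.cvtColor(c["image"],cv2.COLOR_RGB2HSV);H,S,V=[hsv[...,i].astype(int) for i in range(3)]
# flashing leaf in top view: far edge corner points
m=((H<10)&(S>120)&(V>130)); m[:,:225]=0;m[:,290:]=0;m[:190]=0;m[240:]=0
P=plane(c,np.argwhere(m)[:,::-1],.004)[:,:2].astype(np.float32);r=cv2.minAreaRect(P);print(r,cv2.boxPoints(r).round(3).tolist())
s,c,T=wrist(); print(s["position"],s["opening"]); pickle.dump((s,c,T),open("pics/w4.pkl","wb")); cv2.imwrite("pics/w4.png",c["image"][:,:,::-1])
E
```

```text
((0.5044522285461426, 0.31973713636398315), (0.07948645949363708, 0.1593770831823349), 11.520434379577637) [[0.44999998807907104, 0.38999998569488525], [0.48100000619888306, 0.23399999737739563], [0.5590000152587891, 0.25], [0.5270000100135803, 0.4059999883174896]]
[0.68197442 0.04915589 0.20849001] 0.7966663690588062
```

View pics/w4.png

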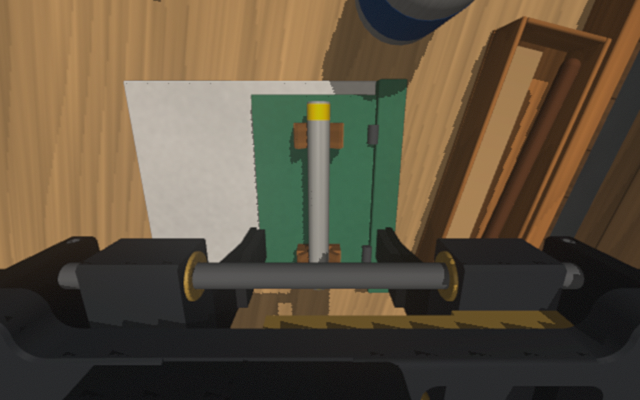

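The bar is seated in both notches (cap at (318,110), far block at (318,135)). It lies parallel to the blocks and the board is down. Now the flashing.

step_arm:
  steps:
    - [0.1,-0.06,-0.13,0,0,0,-1]
    - [0.23,-0.13,-0.13,0,0,0,-1]
    - [0.36,-0.2,-0.13,0,0,0,-1]
    - [0.49,-0.27,-0.13,0,0,0,-1]
    - [0.62,-0.34,-0.13,0,0,0,-1]
    - [0.75,-0.41,-0.13,0,0,0,-1]
    - [0.88,-0.48,-0.13,0,0,0,-1]
    - [0.97,-0.51,-0.13,0,0,0,-1]

```text
time_s: 9.95
position: [0.4716, 0.2932, 0.2419]
tcp_rot: [[-0.212, 0.977, -0.005], [0.977, 0.212, -0.002], [-0.001, -0.005, -1.0]]
force: [-0.4, 0.6, -0.9]
opening: 0.999
grasp_force: 0.0
```

step_arm:
  steps:
    - [0,0,0,0,0,0,-1]
    - [0,0,0,0,0,0,-1]
    - [0,0,0,0,0,0,-1]

```text
time_s: 10.2
position: [0.4745, 0.2926, 0.2426]
tcp_rot: [[-0.214, 0.977, -0.002], [0.977, 0.214, -0.001], [-0.001, -0.002, -1.0]]
force: [0.4, -0.4, 0.5]
opening: 1.004
grasp_force: 0.0
```

```bash
python3 - <<'E'
from h import *
s,c,T=pickle.load(open("pics/w4.pkl","rb"))
s,c,T=wrist(); print(s["position"],s["opening"]); pickle.dump((s,c,T),open("pics/w5.pkl","wb")); cv2.imwrite("pics/w5.png",c["image"][:,:,::-1])
E
```

```text
[0.47452047 0.29260022 0.24261494] 1.0037645739621077
```

View pics/w5.png

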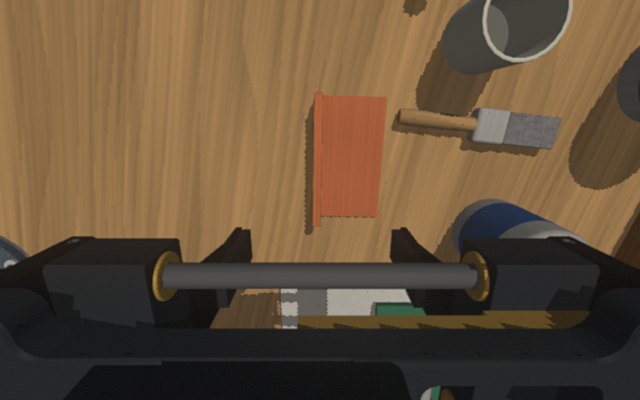

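The flashing lies with its flange at columns 314–322 and rows 93–226, and its far edge runs (386,97)–(377,216). The brush's tip is at (400,117), about 12 mm beyond the far edge, so I'll lift before moving forward.

```bash
cat > fl.py <<'E'
from h import *
def flash(s,c,T,z0,c0=300,c1=420,r0=70,r1=236):
    hsv=cv2.cvtColor(c["image"],cv2.COLOR_RGB2HSV);H,S,V=[hsv[...,i].astype(int) for i in range(3)]
    m=((H<11)&(S>120)&(V>100)); m[:r0]=0;m[r1:]=0;m[:,:c0]=0;m[:,c1:]=0
    m=cv2.morphologyEx(m.astype(np.uint8),cv2.MORPH_OPEN,np.ones((5,5)))
    rows=np.where(m.any(1))[0]; rows=rows[8:-22]
    R=np.array([[np.where(m[r])[0][-1]+.5,r] for r in rows]);L=np.array([[np.where(m[r])[0][0]-.5,r] for r in rows])
    return m,L,R
E
python3 - <<'E'
from fl import *
s,c,T=pickle.load(open("pics/w5.pkl","rb"))
m,L,R=flash(s,c,T,0)
P=plane(c,R,.004,T)[:,:2];Q=plane(c,L,.046,T)[:,:2]
for nm,p in(("far",P),("flange near top",Q)):
    f=np.polyfit(p[:,1],p[:,0],1); print(nm,"yaw",-np.degrees(np.arctan(f[0])),"x at y=.32",np.polyval(f,.32))
cols=range(330,372)
tp=np.array([[x,np.where(m[:,x])[0][0]-.5] for x in cols]);bt=np.array([[x,np.where(m[:,x])[0][-1]+.5] for x in cols])
a=plane(c,tp,.004,T)[:,:2];b=plane(c,bt,.004,T)[:,:2]
for p in (a,b): f=np.polyfit(p[:,0],p[:,1],1);print("side yaw",np.degrees(np.arctan(f[0])),"y at x=.5",np.polyval(f,.5))
E
```

```text
far yaw 11.130039141397718 x at y=.32 0.5505340898491073
flange near top yaw 11.26418405686574 x at y=.32 0.4596421324652541
side yaw 10.743117335341477 y at x=.5 0.4012402323740959
side yaw 12.028367828970232 y at x=.5 0.23844831248015366
```

```bash
python3 - <<'E'
from h import *
go([.4653,.3128,.037],101.3)
E
```

```text
shift [ 0.0751 -0.0168  0.686 ] turn [-0.0016  0.0009  0.0209]
```

step_arm:
  steps:
    - [0.07,-0.017,0.1,0,0,0.02,-1]
    - [0.075,-0.017,0.23,0,0,0.02,-1]
    - [0.075,-0.017,0.35,0,0,0.02,-0.6]
    - [0.075,-0.017,0.46,0,0,0.02,-0.4]
    - [0.075,-0.017,0.55,0,0,0.02,-0.2]
    - [0.075,-0.017,0.62,0,0,0.02,0]
    - [0.075,-0.017,0.665,0,0,0.02,0]
    - [0.075,-0.017,0.685,0,0,0.02,0]

```text
time_s: 10.92
position: [0.4652, 0.3115, 0.0353]
tcp_rot: [[-0.194, 0.981, -0.004], [0.981, 0.194, -0.002], [-0.001, -0.004, -1.0]]
force: [-0.3, -0.4, -0.1]
opening: 0.633
grasp_force: 0.0
```

step_arm:
  steps:
    - [0,0,0,0,0,0,0.2]
    - [0,0,0,0,0,0,0.4]
    - [0,0,0,0,0,0,0.6]
    - [0,0,0,0,0,0,0.75]
    - [0,0,0,0,0,0,1]
    - [0,0,0,0,0,0,1]
    - [0,0,0,0,0,0,1]
    - [0,0,0,0,0,0,1]

```text
time_s: 11.58
position: [0.4654, 0.314, 0.0389]
tcp_rot: [[-0.197, 0.98, 0.001], [0.98, 0.197, 0.0], [0.0, 0.001, -1.0]]
force: [-0.7, -0.2, 4.7]
opening: 0.113
grasp_force: 30.0
```

step_arm:
  steps:
    - [0,0,0,0,0,0,1]
    - [0,0,0,0,0,0,1]
    - [0,0,0,0,0,0,1]

```text
time_s: 11.83
position: [0.4654, 0.314, 0.0388]
tcp_rot: [[-0.197, 0.98, 0.001], [0.98, 0.197, 0.0], [0.0, 0.001, -1.0]]
force: [-0.9, -0.4, 5.6]
opening: 0.114
grasp_force: 30.0
```

step_arm:
  steps:
    - [0,0,-0.02,0,0,0,1]
    - [0,0,-0.06,0,0,0,1]
    - [0,0,-0.14,0,0,0,1]
    - [0,0,-0.22,0,0,0,1]
    - [0,0,-0.28,0,0,0,1]
    - [0,0,-0.28,0,0,0,1]
    - [0,0,-0.28,0,0,0,1]

```text
time_s: 12.42
position: [0.4655, 0.314, 0.1232]
tcp_rot: [[-0.197, 0.98, 0.002], [0.98, 0.197, 0.001], [0.0, 0.002, -1.0]]
force: [-1.0, 0.4, -1.7]
opening: 0.108
grasp_force: 30.0
```

```bash
python3 - <<'E'
from h import *
go([.500,-.004,.115],102.35);print(read_state()["joint_positions"].round(1))
E
```

```text
shift [-1.0617 -0.0965  0.0268] turn [ 0.003  -0.0006 -0.0216]
[22.6 35.4 97.5 -0.  47.  11.2]
```

step_arm:
  steps:
    - [-0.05,-0.01,0.027,0,0,-0.0216,1]
    - [-0.16,-0.03,0.027,0,0,-0.0216,1]
    - [-0.29,-0.05,0.027,0,0,-0.0216,1]
    - [-0.42,-0.07,0.027,0,0,-0.0216,1]
    - [-0.55,-0.09,0.027,0,0,-0.0216,1]
    - [-0.68,-0.0965,0.027,0,0,-0.0216,1]
    - [-0.81,-0.0965,0.027,0,0,-0.0216,1]
    - [-0.92,-0.0965,0.027,0,0,-0.0216,1]

```text
time_s: 13.08
position: [0.4901, 0.0352, 0.1127]
tcp_rot: [[-0.213, 0.977, -0.003], [0.977, 0.213, 0.0], [0.001, -0.003, -1.0]]
force: [0.8, -0.7, -1.5]
opening: 0.113
grasp_force: 30.0
```

step_arm:
  steps:
    - [-0.08,0,0,0,0,0,1]
    - [-0.12,0,0,0,0,0,1]
    - [-0.14,0,0,0,0,0,1]
    - [-0.14,0,0,0,0,0,1]
    - [-0.14,0,0,0,0,0,1]

```text
time_s: 13.5
position: [0.4991, -0.0026, 0.1135]
tcp_rot: [[-0.214, 0.977, -0.002], [0.977, 0.214, 0.001], [0.001, -0.002, -1.0]]
force: [0.1, -0.4, -2.3]
opening: 0.112
grasp_force: 30.0
```

```bash
python3 - <<'E'
from h import *
s,c,T=wrist(); print(s["position"],s["force"],s["tcp_rot"].round(4)); pickle.dump((s,c,T),open("pics/w6.pkl","wb")); cv2.imwrite("pics/w6.png",c["image"][:,:,::-1])
E
```

```text
[ 0.49909056 -0.00257495  0.11345354] [ 0.06462411 -0.35460781 -2.25392659] [[-2.140e-01  9.768e-01 -2.300e-03]
 [ 9.768e-01  2.140e-01  9.000e-04]
 [ 1.400e-03 -2.000e-03 -1.000e+00]]
```

View pics/w6.png

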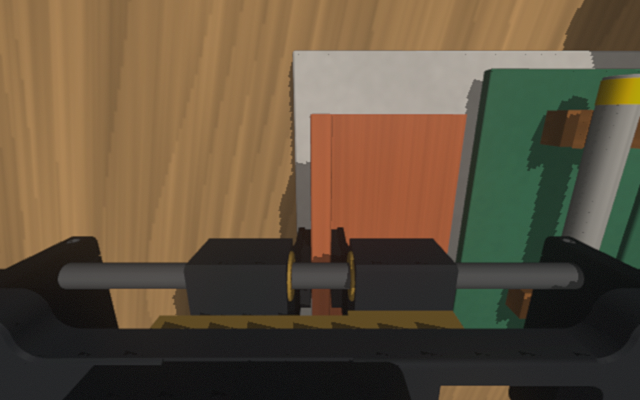

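The wrist view shows the held flashing over the white board: flange at columns 311–330, far edge from (467,115) to (455,235), and the green free edge from (487,70) to (460,250). I'll measure both.

```bash
cat > rel.py <<'E'
from fl import *
def rel(s,c,T,zu,c0=300,c1=520,r0=90,r1=225,gr=(80,215),gc=(440,520),slope=True):
    "zu: height of flashing underside; prints edges in tool frame"
    hsv=cv2.cvtColor(c["image"],cv2.COLOR_RGB2HSV);H,S,V=[hsv[...,i].astype(int) for i in range(3)]
    tl=lambda p,z:((plane(c,p,z,T)-s["position"])@s["tcp_rot"])
    m=((H<11)&(S>120)&(V>90)); m[:r0]=0;m[r1:]=0;m[:,:c0]=0;m[:,c1:]=0
    n,l,st,_=cv2.connectedComponentsWithStats(m.astype(np.uint8)); m=l==1+np.argmax(st[1:,4])
    rows=np.where(m.any(1))[0][6:]
    R=np.array([[np.where(m[r])[0][-1]+.5,r] for r in rows])
    G=(H>55)&(H<90)&(S>80)
    g=np.array([[gc[0]+np.argmax(G[r,gc[0]:gc[1]])-.5,r] for r in range(*gr) if G[r,gc[0]:gc[1]].any()])
    for nm,p,z in (("leaf far",R,zu+.004),("green front",g,.036)):
        q=tl(p,z);f=np.polyfit(q[:,0],q[:,1],1);r=q[:,1]-np.polyval(f,q[:,0]);k=abs(r)<.002;f=np.polyfit(q[k,0],q[k,1],1)
        print(nm,"tool y at x=0: %.4f slope %.4f (deg %.2f) std %.4f"%(f[1],f[0],np.degrees(f[0]),r[k].std()))
    cols=[x for x in range(340,450) if m[:,x].any()]
    if cols:
        q=tl(np.array([[x,np.where(m[:,x])[0][0]-.5] for x in cols]),zu+.004);print("leaf left side tool x",np.median(q[:,0]).round(4),"yaw slope",np.polyfit(q[:,1],q[:,0],1)[0].round(4))
    W=(S<45)&(V>110);W[:30]=0
    q=tl(np.array([[x,30+np.argmax(W[30:80,x])-.5] for x in range(320,480)]),.018);print("white left side tool x",np.polyfit(q[:,1],q[:,0],1).round(4))
E
python3 - <<'E'
from rel import *
s,c,T=pickle.load(open("pics/w6.pkl","rb"));rel(s,c,T,s["position"][2]-.0388)
E
```

```text
leaf far tool y at x=0: 0.0856 slope 0.0009 (deg 0.05) std 0.0002
green front tool y at x=0: 0.1191 slope 0.0013 (deg 0.08) std 0.0002
leaf left side tool x 0.0788 yaw slope 0.0012
white left side tool x [0.001  0.1246]
```

step_arm:
  steps:
    - [0,0,0.04,0,0,0,1]
    - [0,0,0.09,0,0,0,1]
    - [0,0,0.13,0,0,0,1]
    - [0,0,0.155,0,0,0,1]
    - [0,0,0.165,0,0,0,1]
    - [0,0,0.17,0,0,0,1]
    - [0,0,0.17,0,0,0,1]

```text
time_s: 14.13
position: [0.5001, -0.003, 0.063]
tcp_rot: [[-0.215, 0.977, -0.0], [0.977, 0.215, 0.0], [0.0, -0.0, -1.0]]
force: [-0.7, 0.1, -1.3]
opening: 0.112
grasp_force: 30.0
```

step_arm:
  steps:
    - [0,0,0.003,0,0,0,1]
    - [0,0,0.007,0,0,0,1]
    - [0,0,0.01,0,0,0,1]
    - [0,0,0.013,0,0,0,1]
    - [0,0,0.013,0,0,0,1]

```text
time_s: 14.55
position: [0.5001, -0.0037, 0.0592]
tcp_rot: [[-0.214, 0.977, 0.0], [0.977, 0.214, -0.0], [-0.0, 0.0, -1.0]]
force: [0.2, 0.2, -1.7]
opening: 0.111
grasp_force: 30.0
```

step_arm:
  steps:
    - [0,0,0.002,0,0,0,1]
    - [0,0,0.004,0,0,0,1]
    - [0,0,0.006,0,0,0,1]
    - [0,0,0.006,0,0,0,1]

```text
time_s: 14.88
position: [0.5001, -0.0036, 0.0573]
tcp_rot: [[-0.214, 0.977, -0.0], [0.977, 0.214, 0.0], [0.0, -0.0, -1.0]]
force: [-0.4, 0.3, -2.1]
opening: 0.109
grasp_force: 30.0
```

step_arm:
  steps:
    - [0,0,0.002,0,0,0,1]
    - [0,0,0.002,0,0,0,1]
    - [0,0,0.002,0,0,0,1]

```text
time_s: 15.13
position: [0.5002, -0.0036, 0.0568]
tcp_rot: [[-0.214, 0.977, 0.0], [0.977, 0.214, -0.0], [-0.0, 0.0, -1.0]]
force: [0.6, 0.5, -1.0]
opening: 0.109
grasp_force: 30.0
```

```bash
python3 - <<'E'
from rel import *
s,c,T=wrist(); print(s["position"],s["force"],s["moment"]);pickle.dump((s,c,T),open("pics/w7.pkl","wb"));rel(s,c,T,.018)
E
```

```text
[ 0.50016121 -0.00362319  0.05684106] [ 0.62033871  0.52085976 -1.03475512] [-0.00611903 -0.03849006  0.00688821]
leaf far tool y at x=0: 0.0854 slope 0.0013 (deg 0.07) std 0.0002
green front tool y at x=0: 0.1226 slope -0.1981 (deg -11.35) std 0.0000
leaf left side tool x 0.0788 yaw slope 0.0012
white left side tool x [0.0014 0.124 ]
```

step_arm:
  steps:
    - [0,0.01,0.001,0,0,0,1]
    - [0,0.025,0.001,0,0,0,1]
    - [0,0.04,0.001,0,0,0,1]
    - [0,0.055,0.001,0,0,0,1]
    - [0,0.07,0.001,0,0,0,1]
    - [0,0.08,0.001,0,0,0,1]
    - [0,0.085,0.001,0,0,0,1]
    - [0,0.085,0.001,0,0,0,1]

```text
time_s: 15.85
position: [0.525, 0.002, 0.0568]
tcp_rot: [[-0.214, 0.977, -0.001], [0.977, 0.214, 0.0], [0.0, -0.001, -1.0]]
force: [-2.6, -1.4, 5.3]
opening: 0.113
grasp_force: 30.0
```

```bash
python3 - <<'E'
from rel import *
s,c,T=wrist(); print(s["position"],s["force"],s["moment"]);pickle.dump((s,c,T),open("pics/w8.pkl","wb"));cv2.imwrite("pics/w8.png",c["image"][:,:,::-1]);rel(s,c,T,.018,gc=(380,560),gr=(110,220))
E
```

```text
[0.5250081  0.00204182 0.05684498] [-2.56644301 -1.37434455  5.32208633] [-0.02015414  0.36634774  0.02607599]
leaf far tool y at x=0: 0.0857 slope -0.0006 (deg -0.04) std 0.0002
green front tool y at x=0: 0.0927 slope -0.0000 (deg -0.00) std 0.0002
leaf left side tool x 0.0788 yaw slope 0.0012
white left side tool x [0.0012 0.124 ]
```

View pics/w8.png

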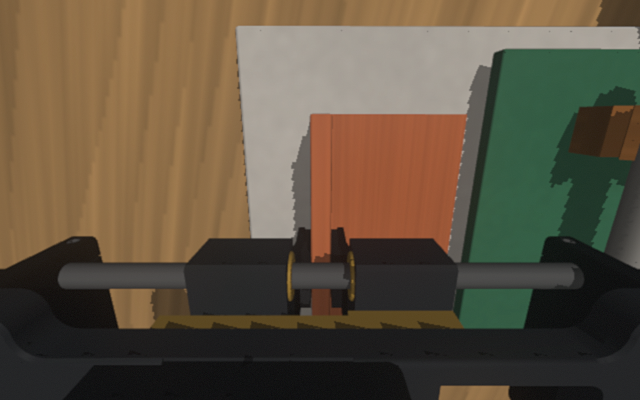

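The wrist view shows the flashing flat on the board and square to the green edge, with about 7 mm to go before the lap. The contact force is light, so I'll slide it in.

step_arm:
  steps:
    - [0,0.01,0,0,0,0,1]
    - [0,0.02,0,0,0,0,1]
    - [0,0.03,0,0,0,0,1]
    - [0,0.04,0,0,0,0,1]
    - [0,0.05,0,0,0,0,1]
    - [0,0.05,0,0,0,0,1]

```text
time_s: 16.4
position: [0.5401, 0.0053, 0.0568]
tcp_rot: [[-0.214, 0.977, 0.0], [0.977, 0.214, 0.0], [0.0, 0.0, -1.0]]
force: [-2.4, 0.3, 4.8]
opening: 0.108
grasp_force: 30.0
```

step_arm:
  steps:
    - [0,0.012,0,0,0,0,1]
    - [0,0.025,0,0,0,0,1]
    - [0,0.038,0,0,0,0,1]
    - [0,0.05,0,0,0,0,1]
    - [0,0.062,0,0,0,0,1]
    - [0,0.075,0,0,0,0,1]
    - [0,0.083,0,0,0,0,1]
    - [0,0.083,0,0,0,0,1]

```text
time_s: 17.07
position: [0.5642, 0.0106, 0.0568]
tcp_rot: [[-0.214, 0.977, -0.0], [0.977, 0.214, -0.0], [0.0, -0.0, -1.0]]
force: [-2.0, -0.1, 5.9]
opening: 0.11
grasp_force: 30.0
```

```bash
python3 - <<'E'
from rel import *
s,c,T=wrist(); print(s["position"],s["force"],s["moment"],s["tcp_rot"].round(4).tolist());pickle.dump((s,c,T),open("pics/w9.pkl","wb"));cv2.imwrite("pics/w9.png",c["image"][:,:,::-1]);rel(s,c,T,.018,gc=(340,560),gr=(120,220))
E
```

```text
[0.56415838 0.01055169 0.05683754] [-2.0294124  -0.11863435  5.85755357] [-0.02086401  0.26473094  0.02710368] [[-0.2141, 0.9768, -0.0002], [0.9768, 0.2141, -0.0], [0.0, -0.0002, -1.0]]
leaf far tool y at x=0: 0.0537 slope 0.0019 (deg 0.11) std 0.0002
green front tool y at x=0: 0.0526 slope 0.0008 (deg 0.05) std 0.0002
leaf left side tool x 0.0788 yaw slope 0.006
white left side tool x [0.0013 0.124 ]
```

View pics/w9.png

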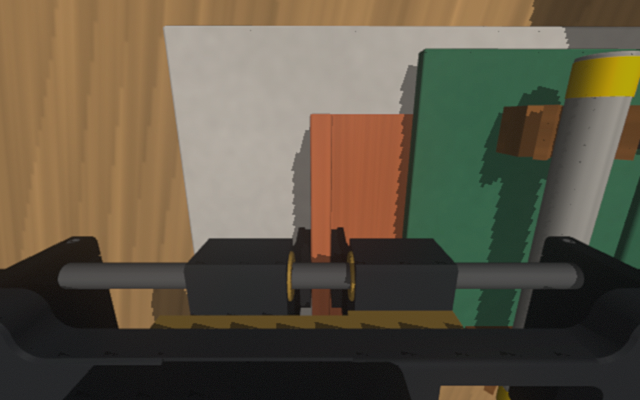

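The green board's edge now covers the leaf to about 32 mm. Board and bar are undisturbed and everything is square. Now I'll bring the push up to about 10 N.

step_arm:
  steps:
    - [0,0,0.0005,0,0,0,1]
    - [0,0,0.0005,0,0,0,1]
    - [0,0,0.0005,0,0,0,1]
    - [0,0,0.0005,0,0,0,1]

```text
time_s: 17.45
position: [0.5642, 0.0105, 0.0568]
tcp_rot: [[-0.214, 0.977, 0.0], [0.977, 0.214, 0.0], [-0.0, 0.0, -1.0]]
force: [-2.1, 0.7, 5.5]
opening: 0.113
grasp_force: 30.0
```

step_arm:
  steps:
    - [0,0,0.001,0,0,0,1]
    - [0,0,0.001,0,0,0,1]
    - [0,0,0.001,0,0,0,1]
    - [0,0,0.001,0,0,0,1]

```text
time_s: 17.78
position: [0.5642, 0.0105, 0.0568]
tcp_rot: [[-0.214, 0.977, 0.0], [0.977, 0.214, 0.0], [-0.0, 0.0, -1.0]]
force: [-2.9, 0.4, 8.5]
opening: 0.113
grasp_force: 30.0
```

step_arm:
  steps:
    - [0,0,0.0003,0,0,0,1]
    - [0,0,0.0003,0,0,0,1]
    - [0,0,0.0003,0,0,0,1]
    - [0,0,0.0003,0,0,0,1]
    - [0,0,0.0003,0,0,0,1]
    - [0,0,0.0003,0,0,0,1]

```text
time_s: 18.28
position: [0.5642, 0.0105, 0.0568]
tcp_rot: [[-0.214, 0.977, 0.0], [0.977, 0.214, -0.0], [-0.0, 0.0, -1.0]]
force: [-2.9, -0.6, 9.3]
opening: 0.113
grasp_force: 30.0
```

step_arm:
  steps:
    - [0,0,0,0,0,0,1]
    - [0,0,0,0,0,0,1]
    - [0,0,0,0,0,0,1]
    - [0,0,0,0,0,0,1]

```text
time_s: 18.62
position: [0.5642, 0.0105, 0.0568]
tcp_rot: [[-0.214, 0.977, 0.0], [0.977, 0.214, -0.0], [-0.0, 0.0, -1.0]]
force: [-3.0, 0.4, 8.6]
opening: 0.109
grasp_force: 30.0
```

```bash
python3 - <<'E'
from h import *
c=capture("top"); print(read_state()["force"])
cr=cv2.resize(c["image"][130:230,270:390],None,fx=5,fy=5,interpolation=cv2.INTER_CUBIC);cv2.imwrite("pics/t9.png",cr[:,:,::-1])
s,c,T=wrist();print(s["force"])
hsv=cv2.cvtColor(c["image"],cv2.COLOR_RGB2HSV);H,S,V=[hsv[...,i].astype(int) for i in range(3)]
Y=(H>20)&(H<35)&(S>120)&(V>90);Y[120:]=0;k=np.argwhere(Y)[:,::-1]
O=np.array([.633,.0248,0]);a=np.radians(12.3);R=np.array([[np.cos(a),-np.sin(a),0],[np.sin(a),np.cos(a),0],[0,0,1]])
print("cap in roof frame",((plane(c,k.mean(0),.068,T)-O)@R).round(4))
E
```

```text
[-2.83805714  0.46655659  8.27984056]
[-2.83805714  0.46655659  8.27984056]
cap in roof frame [[0.0504 0.0949 0.068 ]]
```

step_arm:
  steps:
    - [0,0,0.0003,0,0,0,1]
    - [0,0,0.0003,0,0,0,1]
    - [0,0,0.0003,0,0,0,1]
    - [0,0,0.0003,0,0,0,1]

```text
time_s: 19.05
position: [0.5641, 0.0105, 0.0568]
tcp_rot: [[-0.214, 0.977, 0.0], [0.977, 0.214, -0.0], [-0.0, 0.0, -1.0]]
force: [-3.8, -0.8, 8.1]
opening: 0.113
grasp_force: 30.0
```

```bash
python3 -c "
from rig import *
s=read_state();print(s['force'],s['time_s']);print(hand_in())"
```

```text
[-3.76591007 -0.81887593  8.12107101] 19.05
the job is handed in; nothing more can be done
None
```

I handed the job in at 19 s: the bar is seated in both V-blocks, centred to within a few mm by camera. The flashing is square and about 32 mm under the lapped board, still gripped; the wrist read 8–9 N of push, or 10–11 N on the board with the flashing's own weight.

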